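Scrape tile chips off the making board

ROBOT

A 6-joint arm with a two-finger parallel gripper is mounted at the origin on the work surface. World frame = base frame: x ahead of the robot, y to its left, z up, the work surface at z = 0. Lengths are in m, angles in rad, forces in N, time in s.
With the tool pointing down it reaches from about 0.25 to 0.725 m from the base axis. Payload 4 kg.
Tool frame: the origin (TCP) lies at the very end of the fingers, on their centre line; the grasp point (between the pads) lies 19 mm behind it; z points along the fingers, y is the line along which they close (so a half turn about z gives the same grasp; the last joint's range is limited). The gripper opens to 85 mm and grips with 20 to 120 N. Pads are 22 mm wide; open, the fingers measure 114 mm over their backs; the gripper's body (76 mm by 85 mm) begins 54 mm behind the grasp point. The pads swing forward as they close: fully open they stand 13 mm farther back than shut.
Start: joints at [1.262, 0.241, 0.005, 1.335, 0, 1.571], TCP at [0.152, 0.476, 0.231] pointing down, gripper open.
Joint ranges: [-2.72, 2.72], [-1.05, 1.87], [-1.09, 1.28], [-1.99, 2.15], [-1.42, 1.44], [-3.14, 3.14]. Speed limits (rad/s): [2.79, 2.79, 3.14, 3.14, 3.14, 3.14].

INTERFACE

Orientations are given as a unit quaternion [x, y, z, w].
In Python, from workcell import bot, vision, workorder gives the robot as it stands.
- The arm moves only by the shell command python3 -m creep 'ROWS' [OPENING]. ROWS is JSON, a list of rows, each a list of 2 entries, a list of its own where there are three numbers: the shift along the tool's x, y, z in mm, then the turn, a rotation vector about the tool's x, y, z in rad. In form: [[[dx, dy, dz], [wx, wy, wz]], ...]. A call has 1 to 12 rows; each row shifts and turns the commanded pose from where the row before left it, along the tool's axes as they then stand; what a row does not reach is not made up. A row lasts 1/8 s, in which the tool goes at most 62.5 mm and 10.7 degrees, less where a joint would pass 70% of its speed; a pose out of reach is approached as far as the arm can. A call is refused whole if a number of a shift passes 62.5 or a number of a turn 0.188, either way. A call with a gripper value outside its range is refused whole. OPENING is the finger opening in mm, from 0 to 85.4, set as the call begins (- or left out, the last holds). The fingers move at their own pace and stop on an object; the grip force is fixed at half the most. Time passes only in rows, so rows that do not move let the fingers close. It gives the time, the measured TCP pose, the force, the opening and the grip force at its end, in the units of the state.
- bot.get_obs(): the state, without advancing time (a new reading comes with each control period).
- vision.camera(name): name is "side" or "top"; returns a dict with "image" (420x560x3 uint8, blue, green, red), "z_map" (420x560 float32, m along the optical axis (not along the pixel's ray), 0 where there is no reading), "K" (3x3 intrinsics, pixels), "rvec" (rotation vector, rad) and "tvec" (3), from world to camera coordinates, as OpenCV has them. Camera axes: x right, y down, z forward; pixel columns grow to the right and rows downward; lengths in m; the calibration is good to about 2 mm. A picture is of the moment at which its call begins.
- workorder.job_done(): hands the job in; it is judged then, once.
Trained networks look in a picture, given as the dict that the camera call returned (one of the last four; its "shot" number tells which), for a name from the list of things; names that differ only in an ending like _2 or _b are one class to them, and where a whole thing is asked for, a point or a joint stands for the part that bears it (a point fixed in the world has none). Each returns a list of dicts, best first, with "score" (0 to 1); they miss things now and then, are a little off and sometimes report something else, mostly with a low value. They report only what shows in the picture. A call takes as long as a camera call. They do not tell look-alikes from the thing itself.
- vision.spot_in(picture, query): "position" ([column, row] in pixels, amid what is visible of it).
- vision.place_of(picture, query): "position" ([column, row] in pixels: a listed point, or the origin of a listed thing).
The state is a dict: "clock": time; "joint_pos": joint angles; "joint_vel": joint speeds; "tau": joint torques, N m; "eef_pos": TCP position; "tool_rot": TCP orientation; "ft_force": force on the tool from outside, world axes, zero at the start; "ft_torque": the same for the moment, N m; "grip_width": finger opening in m; "grasp_force": force on a finger pad.
Only numpy, scipy, OpenCV 4.12 (cv2) and the standard library are available. Lean on these libraries where they do the work, as an engineer would, in place of code of your own. Each camera call takes 0.05 s, during which the arm holds its last target. There are 200 camera calls.

TASK

Pick up the wooden scraper block by its handle rib and wipe the two loose tile chips off the wooden making board into the metal catch tray at the board's end; touch the chips with the block only. Then set the block down upright on the bare desk beside the board and tray, without dropping it, and let go.

Things in the scene. Friction and masses are not known exactly. Their poses are not given: they have to be found in the camera images.
- scraper_grip (a point): Loose scraper block on the desk at the robot's right: wooden bar 140 (x) x 28 (y) x 24 mm, rubber underside, topped by an upright handle rib 80 (x) x 20 (y) x 60 mm high; 0.15-0.31 kg. Point: rib centre, 54 mm above the underside, 30 below the top; grip across y; z up; x within 25 deg of world x (at start). Not the low ribless felt eraser (110 x 44 x 36) near it.
- station: Fixed wooden making board, 170 (x) x 240 (y) mm, rimless flat top 30 mm above the desk, open aluminium catch tray at its +y end. Origin: on the desk under the board's centre; y to the tray (robot's left, within 18 deg of world y), z up. Tray: y = 120 to 220 mm, x = -85 to 85, floor 3 and rim 26 mm above the desk, walls 3 mm.
- chip_a_center (a point): Loose white tile chip 28 x 24 x 12 mm high, 16 g, flat on the board. Point: its centre, 6 mm above its underside. It starts with its centre within 48 mm of the board's lengthwise centre line (x) and between y = -48 and 62 mm, so the 50 mm of board farthest from the tray are clear.
- chip_b_center (a point): Second loose white tile chip, 24 x 22 x 12 mm high, 16 g, on the same part of the board, at larger x of the board than the first. Point: its centre, 6 mm above its underside.
Not all that is in view belongs to the job. Leave any black or red look-alike of the part that bears chip_a_center alone. What is shaped like the part that bears scraper_grip but red is not meant.

How it is judged:
By the outcome, as a careful person would: the job done as asked, in the order asked, and still so for the second after the job is handed in, with the robot touching nothing.
It also fails if it takes over 53 s, if anything falls off the work surface, if the arm or the gripper's body presses on something with over 40 N, if the wrist force passes 120 N, or if a joint passes its speed limit or range.

## Working session

There is one attempt and no reset: what is moved stays moved. The work goes in short steps, Python scripts to look and compute and a shell command to move; the robot and the scene stay as the last step left them, time stands still between calls to the robot, and variables do not carry over. Pictures are saved under pics/ and viewed, at most 10 in all, crops included, and the job is handed in when it is done.

```bash
mkdir -p pics; cat > h.py <<'E'
import numpy as np, cv2
from workcell import bot, vision, workorder
def cam(n,save=None):
    p=vision.camera(n)
    if save: cv2.imwrite('pics/'+save,p['image'])
    return p
def pt(p,u,v,z=None):
    R=cv2.Rodrigues(np.array(p['rvec']))[0];t=np.array(p['tvec']).ravel();K=np.array(p['K'])
    r=R.T@np.linalg.inv(K)@[u,v,1];c=-R.T@t
    if z is None:
        d=p['z_map'][int(round(v)),int(round(u))];return c+r*d
    return c+r*(z-c[2])/r[2]
def proj(p,X):
    return cv2.projectPoints(np.array(X,float).reshape(-1,3),np.array(p['rvec'],float),np.array(p['tvec'],float),np.array(p['K'],float),None)[0].reshape(-1,2)
def cloud(p):
    R=cv2.Rodrigues(np.array(p['rvec']))[0];t=np.array(p['tvec']).ravel();K=np.array(p['K'])
    v,u=np.mgrid[:420,:560];d=p['z_map']
    r=np.stack([u,v,np.ones_like(u)],-1)@np.linalg.inv(K).T
    return (r*d[...,None]-t)@R
E
python3 - <<'E'
from h import *
np.set_printoptions(precision=4,suppress=True)
for n in ('top','side'):
    p=cam(n,n+'0.png')
    for q in ('scraper_grip','station','chip_a_center','chip_b_center'):
        for f in ('spot_in','place_of'):
            for d in getattr(vision,f)(p,q)[:4]:
                u,v=d['position'];print(n,q,f,round(d['score'],2),np.round([u,v],1),pt(p,u,v) if 0<=u<560 and 0<=v<420 else '')
o=bot.get_obs();print(o)
E
```

```text
top scraper_grip spot_in 0.68 [140.1 276.9] [0.3474 0.2542 0.0611]
top scraper_grip spot_in 0.63 [387.3 233.8] [ 0.4434 -0.2203  0.082 ]
top scraper_grip place_of 0.87 [389.6 233.1] [ 0.4451 -0.2252  0.0803]
top scraper_grip place_of 0.67 [136.7 279.7] [0.3426 0.2537 0.0825]
top station spot_in 0.73 [220.9 171. ] [0.5687 0.113  0.0268]
top station place_of 0.66 [245.  176.5] [0.5586 0.0624 0.0271]
top chip_a_center spot_in 0.7 [216.4 259.8] [0.3853 0.1154 0.0113]
top chip_a_center spot_in 0.53 [239.1 188.1] [0.5313 0.0724 0.0405]
top chip_a_center place_of 0.74 [261.3 255.6] [0.3965 0.0233 0.0124]
top chip_a_center place_of 0.73 [219.6 258.4] [0.3884 0.1094 0.0074]
top chip_a_center place_of 0.66 [240.  185.6] [0.5364 0.0707 0.0414]
top chip_b_center place_of 0.53 [261.6 161.8] [0.5876 0.0285 0.0409]
side scraper_grip spot_in 0.82 [351.2 178.4] [ 0.4379 -0.2221  0.0366]
side scraper_grip spot_in 0.59 [237.  369.9] [0.3312 0.2635 0.0381]
side scraper_grip place_of 0.97 [352.7 168.6] [ 0.4378 -0.2212  0.0655]
side scraper_grip place_of 0.62 [229.1 359.5] [0.3377 0.2694 0.0739]
side sta
[... 533 characters left out ...]
]
side chip_b_center spot_in 0.72 [232.3 232.7] [0.5252 0.0724 0.0437]
side chip_b_center spot_in 0.5 [221.7 205.7] [0.5962 0.0308 0.042 ]
side chip_b_center place_of 0.54 [222.5 204.8] [0.5977 0.0271 0.0409]
{'clock': 0.9, 'joint_pos': array([ 1.262 ,  0.2405,  0.005 ,  1.3352, -0.    ,  1.5708]), 'joint_vel': array([-0.0013, -0.0004, -0.0005,  0.0015, -0.0011, -0.0004]), 'tau': array([ -0.0008, -37.2195,  25.2695,   0.0012,  -0.    ,  -0.    ]), 'eef_pos': array([0.152 , 0.4764, 0.2313]), 'tool_rot': array([0.1538, 0.9881, 0.    , 0.    ]), 'ft_force': array([-0.9507,  0.5822, -0.1942]), 'ft_torque': array([-0.0489, -0.0395,  0.0379]), 'grasp_force': 0.0, 'grip_width': 0.08506168984640165}
```

View pics/top0.png

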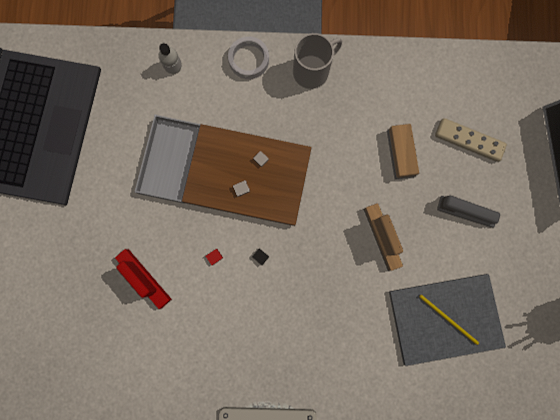

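View pics/side0.png

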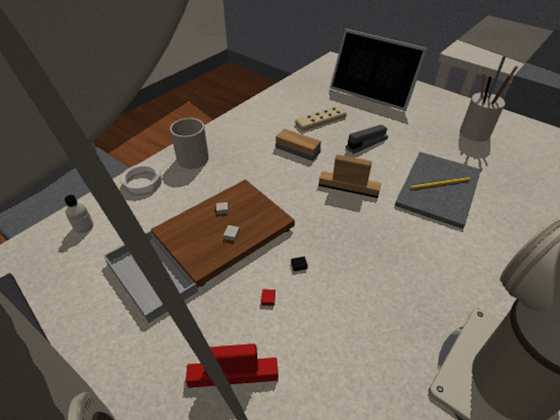

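Candidates for the scraper: the wooden ribbed block at top (384,237), the red ribbed one at (143,279) and the ribless eraser at (404,150). The wooden ribbed block is the one described. The chips are the white ones, a at (240,188) and b at (261,159). The red chip at (214,257) and black chip at (261,257) are look-alikes. Next I'll take fits and one crop to confirm.

```bash
python3 - <<'E'
from h import *
np.set_printoptions(precision=4,suppress=True)
p=cam('top');s=cam('side')
a=cv2.resize(p['image'][190:285,340:435],(400,400),interpolation=cv2.INTER_CUBIC);b=cv2.resize(p['image'][140:215,215:290],(400,400),interpolation=cv2.INTER_CUBIC)
cv2.imwrite('pics/crop.png',np.hstack([a,b]))
def rect(P,n):
    r=cv2.minAreaRect((P[:,:2]*1000).astype(np.float32));print(n,len(P),np.round(r[0],1),np.round(r[1],1),round(r[2],1),'zmed',np.median(P[:,2]),'mean',P.mean(0))
for n,q in (('top',p),('side',s)):
    C=cloud(q).reshape(-1,3);C=C[q['z_map'].ravel()>0]
    def box(c,rx,z0,z1): 
        return C[(abs(C[:,0]-c[0])<rx)&(abs(C[:,1]-c[1])<rx)&(C[:,2]>z0)&(C[:,2]<z1)]
    print(n)
    rect(box((.44,-.22),.09,.079,.095),'ribtop')
    rect(box((.44,-.22),.085,.012,.095),'block')
    rect(box((.44,-.22),.085,.02,.03),'bartop')
    rect(box((.53,.073),.028,.037,.05),'a')
    rect(box((.59,.029),.028,.037,.05),'b')
    rect(box((.56,.07),.2,.025,.034),'board+rim')
    rect(box((.56,.07),.2,.027,.05),'board')
    rect(C[(abs(C[:,0]-.56)<.16)&(C[:,1]<.30)&(C[:,1]>-.12)&(C[:,2]>.014)&(C[:,2]<.05)],'all')
    d=C[(abs(C[:,0]-.56)<.16)&(abs(C[:,1]+.03)<.3)]; print('desk',np.median(d[d[:,2]<.012,2]))
E
```

```text
top
ribtop 409 [ 442.5 -227.4] [79.2 20.4] 22.0 zmed 0.08235160761503885 mean [ 0.4423 -0.2271  0.0822]
block 1217 [ 442.4 -227.2] [139.8  28.9] 21.6 zmed 0.04161374651469988 mean [ 0.4405 -0.224   0.0493]
bartop 462 [ 442.5 -227.5] [139.8  28.3] 21.7 zmed 0.022759570639730574 mean [ 0.44   -0.2253  0.0229]
a 159 [530.8  69.4] [24.8 27.8] 25.1 zmed 0.04043532516018956 mean [0.5308 0.0693 0.0404]
b 124 [594.4  31.4] [23.5 22.2] 47.5 zmed 0.04027677813839703 mean [0.5945 0.0315 0.0405]
board+rim 8879 [498.1 121.4] [339.6 322.7] 80.0 zmed 0.028621057556834716 mean [0.5632 0.0607 0.0286]
board 7804 [497.9 120.3] [337.6 321.8] 80.2 zmed 0.029017808110410687 mean [0.5629 0.0592 0.0295]
all 9774 [573.3 108.5] [340.3 171.1] 79.8 zmed 0.028555751243604627 mean [0.5641 0.0685 0.0286]
desk -0.0010673231634732916
side
ribtop 244 [ 443.3 -228.1] [79.2 22.2] 23.7 zmed 0.08385473849532885 mean [ 0.4422 -0.2267  0.0834]
block 1429 [ 443.2 -228.2] [139.9  32.7] 20.9 zmed 0.04202392972385839 mean [ 0.4398 -0.2227  0.0467]
bartop 396 [ 443.3 -228.1] [139.6  32.7] 20.9 zmed 0.024324974719604542 mean [ 0.4393 -0.2249  0.0243]
a 152 [531.4  68.1] [24.  29.2] 24.4 zmed 0.04211310123023691 mean [0.5305 0.0691 0.0419]
b 102 [595.   29.8] [22.8 24.6] 45.7 zmed 0.04227209686712338 mean [0.5938 0.0314 0.042 ]
board+rim 7259 [574.2 106.3] [341.2 172.3] 79.7 zmed 0.03029307353451357 mean [0.5614 0.0716 0.0302]
board 7357 [574.2 106.3] [341.2 172.3] 79.7 zmed 0.030381490492570502 mean [0.5609 0.0685 0.0308]
all 8523 [573.9 106.4] [341.3 172.8] 79.8 zmed 0.030157271692953604 mean [0.5593 0.0828 0.0295]
desk 0.0006330916645979007
```

View pics/crop.png

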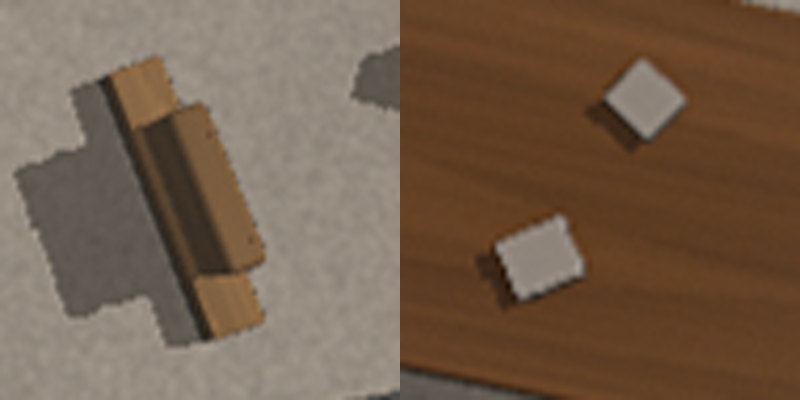

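The crop shows the plain-wood ribbed block on the left and the two white chips on wood on the right, so the identities are confirmed. The station origin is about (565, 58) mm at yaw -10.2°, and the block is at (443, -228) mm at yaw +21.6°. The sizes match the description. Moving now.

```bash
cat >> h.py <<'E'
from scipy.spatial.transform import Rotation as Ro
def to(x,y,z,yaw):
    """shift (mm, tool axes now) and turn to TCP x,y,z (m), tool x at world angle yaw deg, pointing down"""
    o=bot.get_obs();R=Ro.from_quat(o['tool_rot'])
    c,s=np.cos(np.radians(yaw)),np.sin(np.radians(yaw))
    T=Ro.from_matrix(np.array([[c,s,0],[s,-c,0],[0,0,-1]]))
    print('t',round(o['clock'],2),'pos',np.round(o['eef_pos'],4),'F',np.round(o['ft_force'],1),'w',round(o['grip_width'],4),'gf',round(o['grasp_force'],1))
    print('shift',np.round(R.inv().apply(np.array([x,y,z])-o['eef_pos'])*1000,1),'turn',np.round((R.inv()*T).as_rotvec(),3))
    S=T.inv().apply(np.array([x,y,z])-o['eef_pos'])*1000;print('shift in final axes',np.round(S,1))
E
python3 -m creep '[[[-35,-41.5,0],[0,0,0]],[[-35,-41.5,0],[0,0,0]],[[-35,-41.5,0],[0,0,0]],[[-35,-41.5,0],[0,0,0]],[[-35,-41.5,0],[0,0,0]],[[-35,-41.5,0],[0,0,0]],[[-35,-41.5,0],[0,0,0]],[[-35,-41.5,0],[0,0,0]],[[-35,-41.5,0],[0,0,0]],[[-35,-41.5,0],[0,0,0]],[[-35,-41.5,0],[0,0,0]],[[-35,-41.5,0],[0,0,0]]]' 85
python3 -m creep '[[[0,0,0],[0,0,-0.17]],[[0,0,0],[0,0,-0.17]],[[0,0,0],[0,0,-0.17]],[[0,0,0],[0,0,-0.17]],[[0,0,0],[0,0,0]]]'
python3 -c "
from h import *
to(.443,-.2277,.036,201.6);print(bot.get_obs()['joint_pos'])"
```

```text
clock: 2.5
eef_pos: [0.4013, -0.1277, 0.2316]
tool_rot: [0.154, 0.988, 0.0, 0.001]
ft_force: [1.1, 0.5, 0.7]
grip_width: 0.0851
grasp_force: 0.0
clock: 3.12
eef_pos: [0.4007, -0.1258, 0.2314]
tool_rot: [-0.184, 0.983, -0.0, 0.0]
ft_force: [-0.1, 0.5, 0.4]
grip_width: 0.0847
grasp_force: 0.0
t 3.12 pos [ 0.4007 -0.1258  0.2314] F [-0.1  0.5  0.4] w 0.0847 gf 0.0
shift [  -2.6 -110.3  195.4] turn [-0.     0.    -0.008]
shift in final axes [  -1.8 -110.3  195.4]
[-3.04097559e-01  8.21167694e-02 -1.86290785e-01  1.30228729e+00
 -2.47337438e-05 -6.73270838e-01]
```

```bash
python3 -m creep '[[[-0.6,-37,0],[0,0,-0.008]],[[-0.6,-37,0],[0,0,0]],[[-0.6,-36.3,0],[0,0,0]],[[0,0,40],[0,0,0]],[[0,0,40],[0,0,0]],[[0,0,40],[0,0,0]],[[0,0,35],[0,0,0]],[[0,0,0],[0,0,0]],[[0,0,0],[0,0,0]]]' 60
python3 - <<'E'
from h import *
to(.443,-.2277,.036,201.6)
p=cam('side','s1.png')
E
```

```text
clock: 4.25
eef_pos: [0.4438, -0.228, 0.0775]
tool_rot: [-0.188, 0.982, -0.001, 0.001]
ft_force: [1.0, 0.8, 0.8]
grip_width: 0.0599
grasp_force: 0.0
t 4.25 pos [ 0.4438 -0.228   0.0775] F [1.  0.8 0.8] w 0.0599 gf 0.0
shift [ 0.7  0.7 41.5] turn [-0.001  0.001  0.001]
shift in final axes [ 0.7  0.6 41.5]
```

View pics/s1.png

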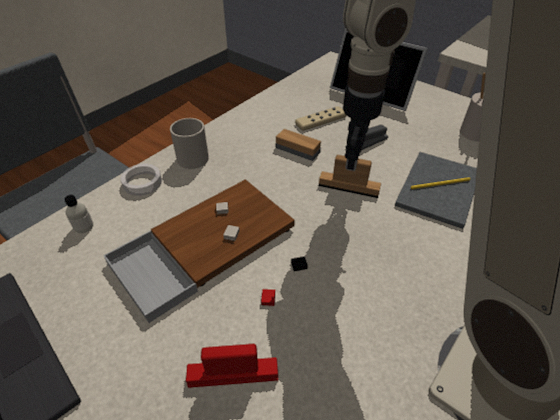

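The fingers straddle the rib at about (355,165) and are centred on it. I'll lower and close.

```bash
python3 -m creep '[[[0.7,0.6,21],[0,0,0]],[[0,0,20.5],[0,0,0]],[[0,0,0],[0,0,0]],[[0,0,0],[0,0,0]]]'
python3 -m creep '[[[0,0,0],[0,0,0]],[[0,0,0],[0,0,0]],[[0,0,0],[0,0,0]],[[0,0,0],[0,0,0]],[[0,0,0],[0,0,0]],[[0,0,0],[0,0,0]]]' 0
python3 -m creep '[[[0,0,-10],[0,0,0]],[[0,0,-30],[0,0,0]],[[0,0,-40],[0,0,0]],[[0,0,0],[0,0,0]]]'
python3 - <<'E'
from h import *
np.set_printoptions(precision=4,suppress=True)
# start pose: station (0,-104)
y=np.array([.177,.984])
O=np.array([.565,.0576])
s=O-.102*y;print(s)
to(s[0],s[1],.12,169.8)
E
```

```text
clock: 4.8
eef_pos: [0.4433, -0.228, 0.0364]
tool_rot: [-0.188, 0.982, -0.001, 0.001]
ft_force: [0.7, -0.7, 0.6]
grip_width: 0.0601
grasp_force: 0.0
clock: 5.55
eef_pos: [0.4427, -0.2277, 0.0355]
tool_rot: [-0.188, 0.982, -0.001, 0.001]
ft_force: [-0.3, -0.2, 5.2]
grip_width: 0.0192
grasp_force: 59.6
clock: 6.05
eef_pos: [0.4442, -0.2284, 0.1178]
tool_rot: [-0.189, 0.982, -0.002, 0.002]
ft_force: [-0.3, -0.5, -3.4]
grip_width: 0.0195
grasp_force: 59.0
[ 0.5469 -0.0428]
t 6.05 pos [ 0.4442 -0.2284  0.1178] F [-0.3 -0.5 -3.4] w 0.0195 gf 59.0
shift [-164.2  134.3   -2.1] turn [-0.003  0.005  0.557]
shift in final axes [-68.3 200.9  -2.2]
```

```bash
python3 -m creep '[[[0,0,0],[0,0,0.14]],[[0,0,0],[0,0,0.14]],[[0,0,0],[0,0,0.14]],[[0,0,0],[0,0,0.137]],[[-17,54,0],[0,0,0]],[[-17,54,0],[0,0,0]],[[-17,55,0],[0,0,0]],[[-17,55,0],[0,0,0]],[[0,0,0],[0,0,0]],[[0,0,0],[0,0,0]]]'
python3 - <<'E'
from h import *
np.set_printoptions(precision=4,suppress=True)
to(.550,-.026,.0655,169.8)
p=cam('side','s2.png')
E
```

```text
clock: 7.3
eef_pos: [0.5462, -0.0247, 0.1133]
tool_rot: [0.088, 0.996, -0.0, -0.002]
ft_force: [-0.0, -0.6, -2.8]
grip_width: 0.0191
grasp_force: 59.7
t 7.3 pos [ 0.5462 -0.0247  0.1133] F [-0.  -0.6 -2.8] w 0.0191 gf 59.7
shift [-4.2 -0.6 47.8] turn [-0.001 -0.003  0.001]
shift in final axes [-4.  -0.6 47.8]
```

View pics/s2.png

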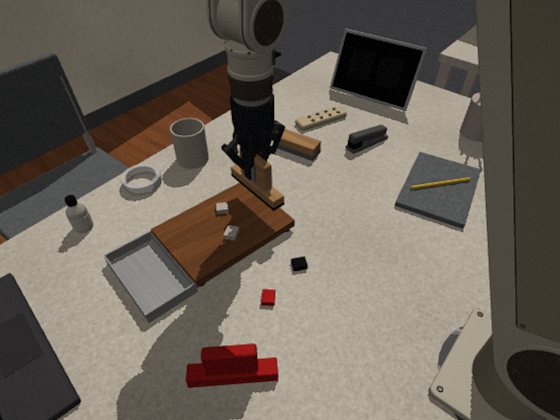

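The block is held level over the clear end of the board, with both white chips ahead of it. I'll lower to light contact.

```bash
python3 -m creep '[[[-4,-0.6,22],[0,0,0]],[[0,0,21],[0,0,0]],[[0,0,0],[0,0,0]],[[0,0,0],[0,0,0]]]'
python3 -m creep '[[[0,0,2],[0,0,0]],[[0,0,1],[0,0,0]],[[0,0,0],[0,0,0]]]'
```

```text
clock: 7.85
eef_pos: [0.5514, -0.0271, 0.0724]
tool_rot: [0.09, 0.996, -0.0, 0.0]
ft_force: [0.5, -0.4, -1.7]
grip_width: 0.0195
grasp_force: 59.6
clock: 8.22
eef_pos: [0.5515, -0.0261, 0.0691]
tool_rot: [0.089, 0.996, 0.0, 0.0]
ft_force: [-0.1, -0.2, -2.8]
grip_width: 0.0193
grasp_force: 59.6
```

```bash
python3 -m creep '[[[0,0,1.5],[0,0,0]],[[0,0,1],[0,0,0]],[[0,0,0],[0,0,0]]]'
python3 -m creep '[[[0,0,1],[0,0,0]],[[0,0,0],[0,0,0]]]'
```

```text
clock: 8.6
eef_pos: [0.5513, -0.0261, 0.0661]
tool_rot: [0.089, 0.996, -0.0, -0.0]
ft_force: [0.0, 0.1, -2.2]
grip_width: 0.0189
grasp_force: 59.6
clock: 8.85
eef_pos: [0.5515, -0.0261, 0.0656]
tool_rot: [0.089, 0.996, 0.0, 0.0]
ft_force: [-0.4, -0.2, 0.9]
grip_width: 0.0195
grasp_force: 59.9
```

```bash
python3 -m creep '[[[0,8,0],[0,0,0]],[[0,12,0],[0,0,0]],[[0,12,0],[0,0,0]],[[0,12,0],[0,0,0]],[[0,12,0],[0,0,0]],[[0,12,0],[0,0,0]],[[0,12,0],[0,0,0]],[[0,12,0],[0,0,0]],[[0,12,0],[0,0,0]],[[0,12,0],[0,0,0]],[[0,10,0],[0,0,0]],[[0,0,0],[0,0,0]]]'
python3 - <<'E'
from h import *
y=np.array([.177,.984]);s=np.array([.565,.0576])+.128*y
to(s[0],s[1],.0655,169.8)
p=cam('side','s3.png')
E
```

```text
clock: 10.35
eef_pos: [0.5741, 0.0996, 0.0656]
tool_rot: [0.088, 0.996, 0.001, 0.0]
ft_force: [-0.8, -0.2, 5.2]
grip_width: 0.0193
grasp_force: 60.7
t 10.35 pos [0.5741 0.0996 0.0656] F [-0.8 -0.2  5.2] w 0.0193 gf 60.7
shift [ 1.4 85.   0.3] turn [0.002 0.    0.001]
shift in final axes [ 1.5 85.   0.1]
```

View pics/s3.png

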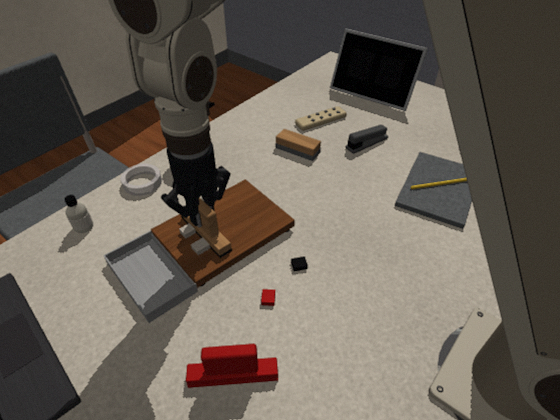

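Both chips lie against the block's front face at (187,231) and (200,245). I'll continue over the edge.

```bash
python3 -m creep '[[[0,8,0],[0,0,0]],[[0,10,0],[0,0,0]],[[0,10,0],[0,0,0]],[[0,8,0],[0,0,0]],[[0,8,0],[0,0,0]],[[0,8,0],[0,0,0]],[[0,8,0],[0,0,0]],[[0,8,0],[0,0,0]],[[0,8,0],[0,0,0]],[[0,8,0],[0,0,0]],[[0,0,0],[0,0,0]],[[0,0,0],[0,0,0]]]'
python3 - <<'E'
from h import *
to(.565,.0576,.0655,169.8)
p=cam('top');s=cam('side')
def up(im,r,c): return cv2.resize(im[r:r+130,c:c+130],(400,400),interpolation=cv2.INTER_CUBIC)
cv2.imwrite('pics/c4.png',np.hstack([up(p['image'],90,110),up(s['image'],200,90)]))
E
```

```text
clock: 11.9
eef_pos: [0.5885, 0.1805, 0.0655]
tool_rot: [0.089, 0.996, 0.0, -0.0]
ft_force: [-1.4, -3.1, 4.5]
grip_width: 0.0189
grasp_force: 60.8
t 11.9 pos [0.5885 0.1805 0.0655] F [-1.4 -3.1  4.5] w 0.0189 gf 60.8
shift [   1.4 -125.1    0. ] turn [ 0. -0. -0.]
shift in final axes [   1.4 -125.1    0. ]
```

View pics/c4.png

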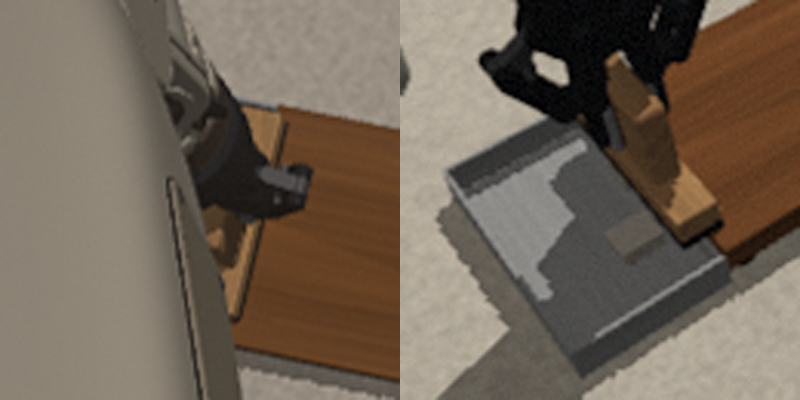

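One chip is seen flat in the tray and the other is hidden behind the arm. I'll lift straight up, return over the board and check.

```bash
python3 -m creep '[[[0,0,-10],[0,0,0]],[[0,0,-25],[0,0,0]],[[0,0,-20],[0,0,0]],[[2.6,-44.8,0],[0,0,0]],[[2.6,-44.8,0],[0,0,0]],[[2.6,-44.8,0],[0,0,0]],[[2.6,-44.8,0],[0,0,0]],[[2.6,-44.8,0],[0,0,0]],[[2.6,-44.8,0],[0,0,0]],[[2.6,-44.8,0],[0,0,0]],[[0,0,0],[0,0,0]],[[0,0,0],[0,0,0]]]'
python3 - <<'E'
from h import *
to(.515,-.125,.0355,169.8)
p=cam('top','t5.png')
C=cloud(p)
O=np.array([.565,.0576]);y=np.array([.177,.984]);x=np.array([.984,-.177])
for d in vision.spot_in(p,'chip_a_center')+vision.spot_in(p,'chip_b_center'):
    u,v=d['position'];P=pt(p,u,v);print(round(d['score'],2),np.round([u,v]),'station',np.round([(P[:2]-O)@x,(P[:2]-O)@y,P[2]],3))
E
```

```text
clock: 13.5
eef_pos: [0.515, -0.1243, 0.12]
tool_rot: [0.089, 0.996, 0.001, -0.0]
ft_force: [0.1, 0.3, -3.0]
grip_width: 0.0195
grasp_force: 60.1
t 13.5 pos [ 0.515  -0.1243  0.12  ] F [ 0.1  0.3 -3. ] w 0.0195 gf 60.1
shift [-0.2 -0.8 84.5] turn [ 0.001 -0.001 -0.   ]
shift in final axes [-0.2 -0.7 84.5]
0.63 [259. 258.] station [-0.166 -0.06   0.011]
0.57 [176. 171.] station [-0.024  0.15   0.015]
0.57 [214. 258.] station [-0.185  0.029  0.015]
```

View pics/t5.png

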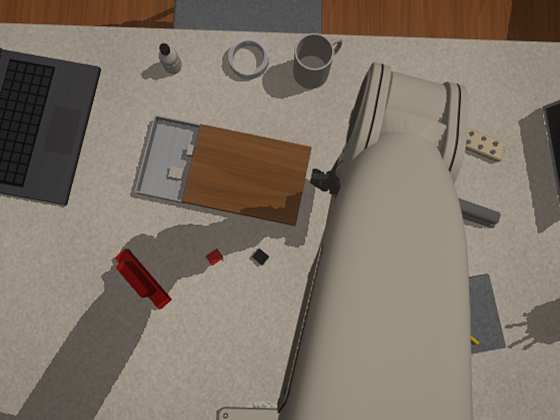

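Chip a is in the tray at (175,172). Something pale at (190,150), beside the board edge, is probably chip b. I'll check its height before setting the block down.

```bash
python3 - <<'E'
from h import *
np.set_printoptions(precision=3,suppress=True,linewidth=200)
p=cam('top');s=cam('side')
O=np.array([.565,.0576]);y=np.array([.177,.984]);x=np.array([.984,-.177])
C=cloud(p);print((C[142:160:2,182:202:2,2]*1000).round())
for n,q in(('top',p),('side',s)):
    c=cloud(q);i=(q['image'].min(2)>105)&(c[...,2]<.06)&(q['z_map']>0)
    X=(c[...,:2]-O)@x;Y=(c[...,:2]-O)@y
    m=(abs(X-.034)<.03)&(Y>.105)&(Y<.16)&(c[...,2]>.007)&(q['image'].min(2)>90)
    print(n,m.sum(),[ (v.min().round(3),v.max().round(3)) for v in (X[m],Y[m],c[m][:,2])] if m.sum() else '')
a=cv2.resize(p['image'][110:200,130:220],(400,400),interpolation=cv2.INTER_CUBIC);b=cv2.resize(s['image'][205:325,100:220],(400,400),interpolation=cv2.INTER_CUBIC)
cv2.imwrite('pics/c6.png',np.hstack([a,b]))
E
```

```text
[[ -1.   1.   3.   3.   2.   2.   0.  29.  26.  28.]
 [  2. 935.  -2.   1.   5.   1.   0.  30.  30.  28.]
 [  5.  -1.   1.  24.  28.  27.  20.  29.  29.  31.]
 [  3.  -0.   0.  26.  24.  25.  26.  27.  28.  29.]
 [  2.   2.  -2.  26.  26.  22.  30.  25.  30.  27.]
 [  3.   4.  26.  26.  25.  23.  30.  31.  26.  29.]
 [  3.   0.  26.  24.  24.  18.  27.  28.  28.  27.]
 [  0.   3.   2.  13.  16.  27.  30.  27.  28.  29.]
 [  1.  -1.   0.   3.   4.  30.  28.  24.  30.  26.]]
top 57 [(np.float64(0.014), np.float64(0.035)), (np.float64(0.124), np.float64(0.136)), (np.float64(0.022), np.float64(0.029))]
side 56 [(np.float64(0.015), np.float64(0.054)), (np.float64(0.123), np.float64(0.135)), (np.float64(0.009), np.float64(0.029))]
```

View pics/c6.png

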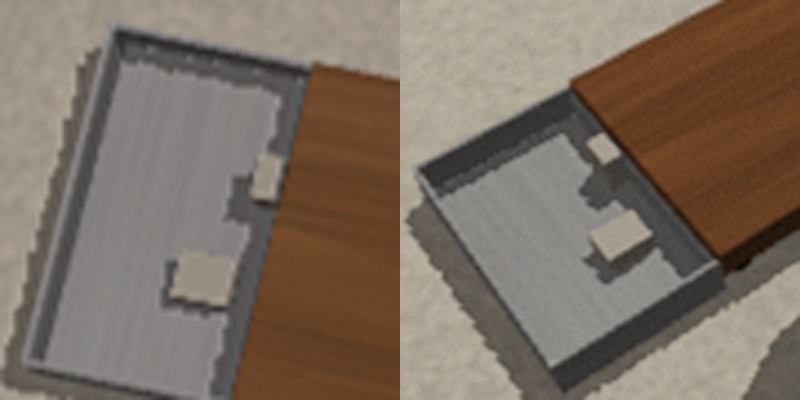

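Chip a lies flat in the tray. Chip b stands on edge inside it (y 123–136 mm, top at 26 mm), so both are wholly in the tray. Now setting the block down.

```bash
python3 -m creep '[[[0,-0.7,30],[0,0,0]],[[0,0,30],[0,0,0]],[[0,0,15],[0,0,0]],[[0,0,6],[0,0,0]],[[0,0,0],[0,0,0]],[[0,0,0],[0,0,0]]]'
python3 -m creep '[[[0,0,1.5],[0,0,0]],[[0,0,1],[0,0,0]],[[0,0,0],[0,0,0]],[[0,0,0],[0,0,0]]]'
```

```text
clock: 14.5
eef_pos: [0.5161, -0.1257, 0.0404]
tool_rot: [0.089, 0.996, -0.0, 0.001]
ft_force: [0.8, 0.3, -2.6]
grip_width: 0.0194
grasp_force: 60.1
clock: 15.0
eef_pos: [0.5151, -0.1256, 0.0368]
tool_rot: [0.089, 0.996, 0.0, 0.0]
ft_force: [-0.4, -0.7, -2.2]
grip_width: 0.0194
grasp_force: 60.1
```

```bash
python3 -m creep '[[[0,0,1],[0,0,0]],[[0,0,0.7],[0,0,0]],[[0,0,0],[0,0,0]],[[0,0,0],[0,0,0]]]'
```

```text
clock: 15.5
eef_pos: [0.5151, -0.1256, 0.0356]
tool_rot: [0.089, 0.996, -0.0, 0.0]
ft_force: [-2.6, 0.1, 5.4]
grip_width: 0.0197
grasp_force: 60.8
```

Contact at the expected height: the block is on the desk. I'll release and retreat upward.

```bash
python3 -m creep '[[[0,0,0],[0,0,0]],[[0,0,0],[0,0,0]],[[0,0,0],[0,0,0]],[[0,0,0],[0,0,0]]]' 60
python3 -m creep '[[[0,0,-15],[0,0,0]],[[0,0,-30],[0,0,0]],[[0,0,-40],[0,0,0]],[[0,0,-40],[0,0,0]],[[0,0,-40],[0,0,0]],[[30,-40,0],[0,0,0]],[[30,-40,0],[0,0,0]],[[30,-40,0],[0,0,0]],[[0,0,0],[0,0,0]],[[0,0,0],[0,0,0]]]'
python3 - <<'E'
from h import *
s=cam('side','s7.png');C=cloud(s).reshape(-1,3)
P=C[(abs(C[:,0]-.515)<.09)&(abs(C[:,1]+.125)<.06)&(C[:,2]>.012)&(C[:,2]<.1)]
print(cv2.minAreaRect((P[:,:2]*1000).astype(np.float32)),P[:,2].max())
E
```

```text
clock: 16.0
eef_pos: [0.5151, -0.1255, 0.035]
tool_rot: [0.089, 0.996, 0.0, -0.0]
ft_force: [0.0, 0.0, -0.1]
grip_width: 0.06
grasp_force: 0.0
clock: 17.25
eef_pos: [0.4058, -0.2278, 0.2011]
tool_rot: [0.089, 0.996, -0.0, 0.001]
ft_force: [0.3, 0.4, 0.1]
grip_width: 0.0599
grasp_force: 0.0
((523.50146484375, -97.66009521484375), (86.59431457519531, 150.14730834960938), 81.2008285522461) 0.08656646553625567
```

View pics/s7.png

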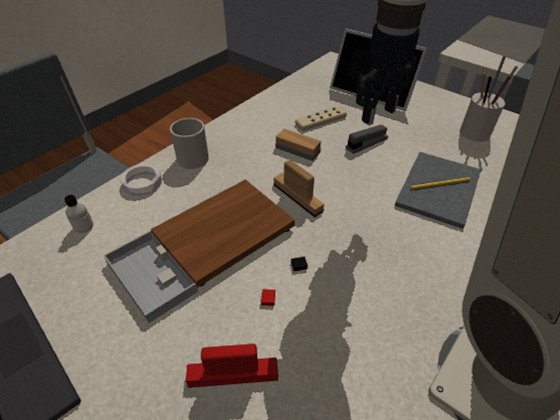

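The block stands upright on the bare desk at (298,190), both chips are in the tray at (162,250) and (167,276), and the gripper is clear.

```bash
python3 -c "
from workcell import workorder
print(workorder.job_done())"
```

```text
the job is handed in; nothing more can be done
None
```

Job handed in at about 17 s: both chips are in the tray (one flat, one standing on edge), and the scraper block is upright and released on the bare desk just past the board's far end.

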